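Hang the room gauge on its bolt by the hidden keyhole

TASK

Pick up the room gauge that is standing on the bench and hang it by the keyhole in its back on the bolt of the rack upright, dial facing outwards and the gauge upright, flat against the upright. The bolt is clamped somewhere in its slot and the keyhole is out of sight behind the gauge, so feel for it gently without forcing, lower the gauge until the bolt carries it, and only then let go; do not let it drop and leave the other things where they are.

Things in the scene. Friction and masses are not known exactly. Their poses are not given: they have to be found in the camera images.
- gauge: Loose room gauge: upright grey block 30 mm deep (x), 62 wide (y), 110 tall (z), 0.14-0.23 kg, two round white dials on its front, standing on the bench, turned any way. Origin: centre of underside; +x out of the dial face, +z up. Its back (x = -15 mm) has a keyhole. Take it across its 62 mm width near the top: nothing fits between its back and the upright.
- keyhole_end (a point): Point on the gauge's back face where the bolt's axis lies when it hangs fully down: (-15, 0, 80) mm in the gauge's frame and axes. The keyhole slot here is 9 mm wide, in a 4 mm thick back wall; its closed upper end is at z = 83 mm.
- keyhole_mouth (a point): Centre of the keyhole's wide mouth, 20 mm wide and 17 tall, on the back face: (-15, 0, 63.5) mm in the gauge's frame, 16.5 mm below keyhole_end. It narrows upwards with sloping sides into the slot. The hollow behind the back wall (28 mm wide, z 44 to 95 mm) reaches 15 mm deep from the back face. The back below the mouth is plain and flat.
- dial (a point): Centre of the upper, larger dial on the front face: (15, 0, 74) mm in the gauge's frame.
- rack: Fixed white bench-top rack, 340 mm long, with jars and boxes. Origin on the bench below the outer face of the slotted upright that carries the bolt; +x outwards from that face, +z up; the rack lies to its -x. Upright 41 mm wide and deep, ends 189 mm above the bench. Boards (160 mm wide) start 42 mm behind the face, jars (up to 203 mm high) 130 mm behind it.
- slot (a point): Centre of the upper slot (9 x 38 mm) in the upright's outer face, 163 mm up; axes as the rack's. A steel bolt stands straight out (+x) on the slot's centre line: neck 6 mm dia, 7 long, then head 13 dia, 5 thick (end 12 mm out). It is clamped tight at a height not measured: 15 mm below to 15 mm above this point. Over 25 N between gauge and rack or bolt is too much.
- jar: Bystander: white plastic jar, 54 mm in diameter, 85 mm tall; origin at the centre of its underside.
- carton: Bystander: small yellow and blue carton, 50 x 50 x 90 mm; origin at the centre of its underside.
- cutter: Bystander: blue box cutter lying flat, 130 x 22 x 15 mm; origin at the centre of its underside, x along its length.
Mind the look-alikes: they are no part of the job. There is more than one size of the gauge; the one meant has the size given above.

How it is judged:
By the outcome, as a careful person would: the job done as asked, in the order asked, and still so for the second after the job is handed in, with the robot touching nothing.
It also fails if it takes over 72 s, if anything falls off the work surface, if the arm or the gripper's body presses on something with over 40 N, if the wrist force passes 120 N, or if a joint passes its speed limit or range.

ROBOT

A 7-joint arm with a two-finger parallel gripper is mounted at the origin on the work surface. World frame = base frame: x ahead of the robot, y to its left, z up, the work surface at z = 0. Lengths are in m, angles in rad, forces in N, time in s.
With the tool pointing down it reaches from about 0.4 to 0.85 m from the base axis. Payload 4.4 kg.
Tool frame: the origin (TCP) lies midway between the tips of the shut fingers; the grasp point (between the pads) lies arm.pinch_z behind it (arm.pinch_z is the distance from the TCP to the grasp point, in m); z points along the fingers, y is the line along which they close (so a half turn about z gives the same grasp; the last joint's range is limited). The gripper opens to 94 mm and grips with 3 to 60 N. Pads are 16 mm wide; open, the fingers measure 119 mm over their backs; the gripper's body (75 mm by 177 mm) begins 78 mm behind the grasp point.
Start: joints at [-1.21, 0.628, 0.038, 1.517, -0.027, 0.996, -0.02], TCP at [0.269, 0.592, 0.205] pointing down, gripper open.
Joint ranges: [-3.06, 3.06], [-0.37, 2.12], [-1.25, 1.32], [0.18, 2.47], [-1.1, 4.24], [0.23, 1.98], [-2.94, 2.94]. Speed limits (rad/s): [2.57, 2.57, 3.14, 3.14, 3.14, 3.14, 3.14].

INTERFACE

Orientations are given as a unit quaternion [x, y, z, w].
In Python, from bench import arm gives the robot as it stands. The module is installed in compiled form; this text tells all that it offers.
- The arm moves only by the shell command python3 -m inch 'ROWS' [OPENING]. ROWS is a JSON list of rows, 1 to 8 of them, each written [[dx, dy, dz], [rx, ry, rz]]: dx, dy, dz in m, then a rotation vector rx, ry, rz in rad; each row shifts and turns the commanded pose from where the row before left it, along the tool's axes as they then stand; what a row does not reach is not made up. A row lasts 1/10 s, in which the tool goes at most 0.05 m and 0.15 rad, less where a joint would pass 70% of its speed; a pose out of reach is approached as far as the arm can. OPENING is the opening from 0.0 (shut) to 1.0 (fully open), set as the command begins (- or left out keeps the last). The fingers move at their own pace and stop on an object; the grip force is fixed at half the most. Time passes only in rows, so rows that do not move let the fingers close. It prints the time, the measured TCP pose, the force, the opening and the grip force at its end. Input that does not fit is refused with a message, and nothing moves.
- arm.sense(): the state, without advancing time (a new reading comes with each control period).
- arm.grab_frame(name): name is "scene" or "top"; returns a dict with "pixels" (480x640x3 uint8, blue, green, red), "fx", "fy", "cx", "cy" (pixels), "world_from_camera" (4x4, takes a point from camera to world coordinates). Camera axes: x right, y up, looking along -z (the intrinsics and any distortion apply to the point x, -y, -z); pixel columns grow to the right and rows downward; lengths in m; the calibration is good to about 2 mm. A picture is of the moment at which its call begins. There is no depth.
- arm.hand_in(): hands the job in; it is judged then, once.
The state is a dict: "t": time; "q": joint angles; "joint_vel": joint speeds; "effort": joint torques, N m; "position": TCP position; "ee_rot": TCP orientation; "contact_force": force on the tool from outside, world axes, zero at the start; "torque": the same for the moment, N m; "gripper_width": opening from 0.0 (shut) to 1.0 (fully open); "finger_force": force on a finger pad.
Only numpy, scipy, OpenCV 4.12 (cv2) and the standard library are available. Lean on these libraries where they do the work, as an engineer would, in place of code of your own. Each camera call takes 0.05 s, during which the arm holds its last target. There are 200 camera calls.

## Working session

There is one attempt and no reset: what is moved stays moved. The work goes in short steps, Python scripts to look and compute and a shell command to move; the robot and the scene stay as the last step left them, time stands still between calls to the robot, and variables do not carry over. Pictures are saved under pics/ and viewed, at most 10 in all, crops included, and the job is handed in when it is done.

```bash
mkdir -p pics
python3 - <<'E'
from bench import arm
import cv2
s=arm.sense();print({k:s[k] for k in('t','position','ee_rot','contact_force','gripper_width')},arm.pinch_z)
for n in('scene','top'):
    f=arm.grab_frame(n);cv2.imwrite(f'pics/{n}0.png',f['pixels']);print(n,{k:f[k] for k in f if k!='pixels'})
E
```

```text
{'t': 0.0, 'position': array([0.26880314, 0.59109369, 0.20458037]), 'ee_rot': array([ 2.11775897e-01,  9.77317816e-01, -9.11486011e-04, -1.59505826e-04]), 'contact_force': array([-0.04891995,  0.51124058,  0.07704071]), 'gripper_width': 1.0003312634431618} 0.0188
scene {'fx': 593.8421039943717, 'fy': 593.8421039943717, 'cx': 320.3790497011447, 'cy': 240.25264867377956, 'world_from_camera': array([[-0.37369296, -0.51862903,  0.76901073,  1.43616855],
       [ 0.92724207, -0.18742913,  0.32417967,  0.19743663],
       [-0.02399397,  0.83420277,  0.5509356 ,  0.75243145],
       [ 0.        ,  0.        ,  0.        ,  1.        ]])}
top {'fx': 548.588649908086, 'fy': 548.588649908086, 'cx': 320.58910901952305, 'cy': 246.15313936588814, 'world_from_camera': array([[-0.02430612,  0.98713766, -0.15801407,  0.41354046],
       [-0.99934013, -0.01972432,  0.0305002 , -0.14544128],
       [ 0.02699118,  0.15865114,  0.9869657 ,  1.08580048],
       [ 0.        ,  0.        ,  0.        ,  1.        ]])}
```

View pics/scene0.png

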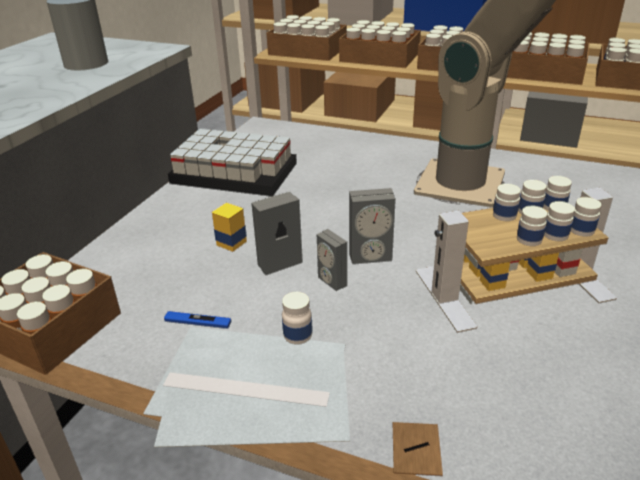

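View pics/top0.png

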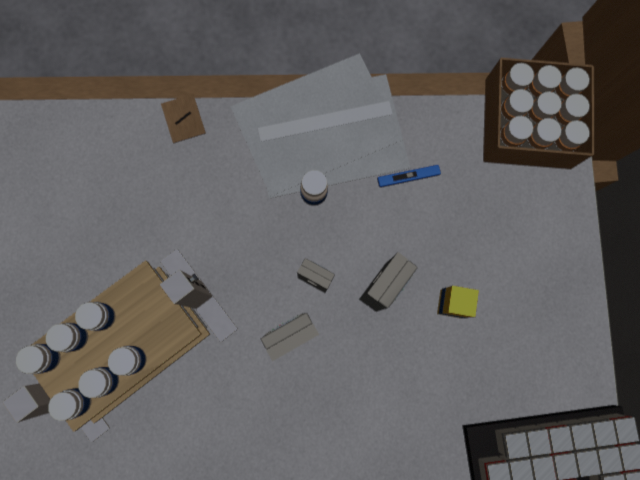

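The scene view shows three gauges: one back-on at (278,232), a small one at (331,260), and one at (372,226). The rack upright is at (450,255), with its bolt near (438,233). The top view shows the gauges' tops at (287,330), (318,268) and (398,270), and the upright's top at (180,288). I'll zoom in to measure them.

Run:
```python
import cv2,numpy as np
a=cv2.imread('pics/top0.png');s=cv2.imread('pics/scene0.png')
A=cv2.resize(a[240:370,150:430],None,fx=2.85,fy=2.85,interpolation=cv2.INTER_CUBIC)  
cv2.imwrite('pics/c1.png',cv2.convertScaleAbs(A,alpha=1.5))
B=cv2.resize(s[180:340,240:480],None,fx=3.3,fy=3.3,interpolation=cv2.INTER_CUBIC);cv2.imwrite('pics/c2.png',B)
```

```text
(no output)
```

View pics/c1.png

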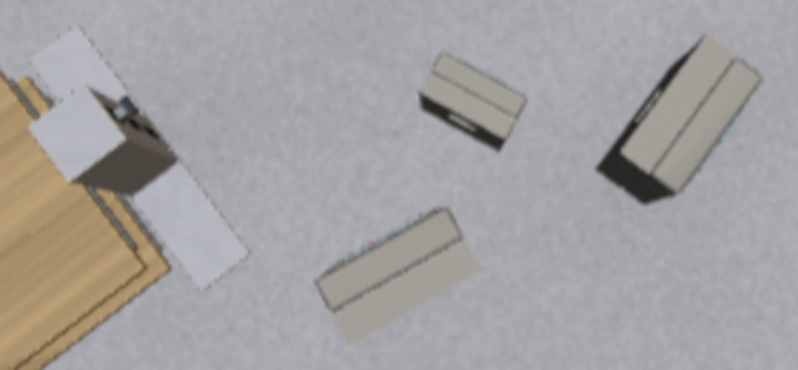

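View pics/c2.png

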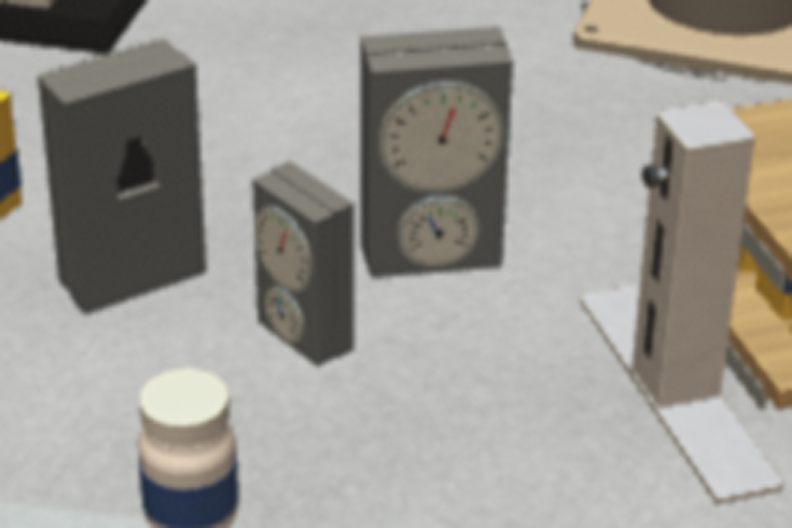

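The views show the 62 mm gauge is most likely the small one: its top is at crop 1 (473,95), dials facing up-right and keyhole side down-left. The bolt head is at crop 1 (125,105) and crop 2 (655,175). Next I'll get the poses.

```bash
cat > h.py <<'E'
import numpy as np,cv2
from bench import arm
def ray(f,p):
    T=f['world_from_camera'];d=T[:3,:3]@np.array([(p[0]-f['cx'])/f['fx'],-(p[1]-f['cy'])/f['fy'],-1]);return T[:3,3],d/np.linalg.norm(d)
def onz(f,p,z):
    o,d=ray(f,p);return (o+d*(z-o[2])/d[2])
def tri(fa,pa,fb,pb):
    A=np.zeros((3,3));b=np.zeros(3);R=[ray(fa,pa),ray(fb,pb)]
    for o,d in R:
        M=np.eye(3)-np.outer(d,d);A+=M;b+=M@o
    x=np.linalg.solve(A,b);return x,[np.linalg.norm((np.eye(3)-np.outer(d,d))@(x-o)) for o,d in R]
c1=lambda u,v:(150+(u+.5)/2.85-.5,240+(v+.5)/2.85-.5)
c2=lambda u,v:(240+(u+.5)/3.3-.5,180+(v+.5)/3.3-.5)
E
python3 - <<'E'
from h import *
np.set_printoptions(precision=4,suppress=True)
t=arm.grab_frame('top');s=arm.grab_frame('scene')
# gauge B top colour mask
im=t['pixels'][255:300,290:345].astype(int)
print('bench',im[2,2],'top',im[12,28])
m=((im[...,2]-im[...,0])>8).astype(np.uint8)
cs,_=cv2.findContours(m,0,1)
c=max(cs,key=cv2.contourArea)+np.array([290,255]);r=cv2.minAreaRect(c);print(r,cv2.contourArea(c))
P=np.array([onz(t,p,.11) for p in cv2.boxPoints(r)]);print(P,np.linalg.norm(np.diff(P,axis=0),axis=1))
Q=np.array([onz(t,c1(*p),.11) for p in((443,52),(526,98),(505,143),(422,95))]);print('B hand',Q,np.linalg.norm(np.diff(Q,axis=0),axis=1))
# scene corners B top at c2: left(252,181) back(289,163) right(353,204) front(318,222)
S=np.array([onz(s,c2(*p),.11) for p in((252,181),(289,163),(353,204),(318,222))]);print('B scene',S,np.linalg.norm(np.diff(S,axis=0),axis=1))
print('B base scene front corner',onz(s,c2(318,364),0))
U=np.array([onz(t,c1(*p),.189) for p in((30,125),(92,88),(128,150),(72,183))]);print('upright',U,np.linalg.norm(np.diff(U,axis=0),axis=1))
U=np.array([onz(s,c2(*p),.189) for p in((656,119),(668,148),(752,137),(716,102))]);print('upright scene',U)
print('bolt',tri(t,c1(123,104),s,c2(653,175)))
# board edges via long foot edge
F=np.array([onz(t,c1(*p),.0) for p in((80,28),(248,253))]);print('foot',F)
E
```

```text
bench [115 111 111] top [101 105 108]Traceback (most recent call last):
  File "<stdin>", line 9, in <module>
ValueError: max() iterable argument is empty
```

```bash
cat > m.py <<'E'
from h import *
np.set_printoptions(precision=4,suppress=True)
t=arm.grab_frame('top');s=arm.grab_frame('scene')
im=t['pixels'][255:300,290:345].astype(int)
m=(((im[...,2]-im[...,0])>1)&(im[...,2]>75)).astype(np.uint8);m=cv2.morphologyEx(m,cv2.MORPH_OPEN,np.ones((3,3)));m=cv2.morphologyEx(m,cv2.MORPH_CLOSE,np.ones((5,5)))
cs,_=cv2.findContours(m,0,1)
c=max(cs,key=cv2.contourArea)+np.array([290,255]);r=cv2.minAreaRect(c);print(r)
D=lambda P:np.linalg.norm(np.diff(P,axis=0),axis=1)
P=np.array([onz(t,p,.11) for p in cv2.boxPoints(r)]);print(P,P.mean(0),D(P))
Q=np.array([onz(t,c1(*p),.11) for p in((443,52),(526,98),(505,143),(422,95))]);print('B hand',Q,Q.mean(0),D(Q))
S=np.array([onz(s,c2(*p),.11) for p in((252,181),(289,163),(353,204),(318,222))]);print('B scene',S,S.mean(0),D(S))
print('B base scene front corner',onz(s,c2(318,364),0))
U=np.array([onz(t,c1(*p),.189) for p in((30,125),(92,88),(128,150),(72,183))]);print('upright',U,D(U))
U=np.array([onz(s,c2(*p),.189) for p in((656,119),(668,148),(752,137),(716,102))]);print('upright scene',U,D(U))
print('bolt',tri(t,c1(123,104),s,c2(653,175)))
F=np.array([onz(t,c1(*p),.0) for p in((80,28),(248,253))]);print('foot',F)
E
python3 m.py
```

```text
((315.4913330078125, 272.97027587890625), (34.479095458984375, 16.472858428955078), 28.810794830322266)
[[ 0.5241 -0.1313  0.11  ]
 [ 0.5498 -0.146   0.11  ]
 [ 0.5187 -0.1994  0.11  ]
 [ 0.4932 -0.1845  0.11  ]] [ 0.5215 -0.1653  0.11  ] [0.0296 0.0618 0.0295]
B hand [[ 0.5489 -0.1473  0.11  ]
 [ 0.5187 -0.1988  0.11  ]
 [ 0.4908 -0.1849  0.11  ]
 [ 0.522  -0.1336  0.11  ]] [ 0.5201 -0.1661  0.11  ] [0.0597 0.0312 0.06  ]
B scene [[ 0.5231 -0.1965  0.11  ]
 [ 0.4966 -0.1829  0.11  ]
 [ 0.526  -0.1307  0.11  ]
 [ 0.5508 -0.1435  0.11  ]] [ 0.5241 -0.1634  0.11  ] [0.0298 0.0599 0.0279]
B base scene front corner [ 0.5456 -0.1466  0.    ]
upright [[0.5008 0.0891 0.189 ]
 [0.5213 0.0543 0.189 ]
 [0.4853 0.0334 0.189 ]
 [0.4673 0.0647 0.189 ]] [0.0404 0.0416 0.0362]
upright scene [[0.5014 0.0379 0.189 ]
 [0.529  0.0506 0.189 ]
 [0.5026 0.0907 0.189 ]
 [0.4722 0.0652 0.189 ]] [0.0303 0.048  0.0397]
bolt (array([0.5148, 0.0419, 0.1613]), [np.float64(0.00027703741538476694), np.float64(0.00027703741538476434)])
foot [[ 0.5863  0.1054  0.    ]
 [ 0.4281 -0.0114  0.    ]]
```

The small gauge measures 62 x 30 mm, so it is the one meant. The rack angle needs firmer lines, so I'll fit line segments.

Run:
```python
from h import *
np.set_printoptions(precision=4,suppress=True)
t=arm.grab_frame('top');g=cv2.cvtColor(t['pixels'],cv2.COLOR_BGR2GRAY)
L=cv2.createLineSegmentDetector().detect(g)[0][:,0]
for l in L:
    n=np.hypot(l[2]-l[0],l[3]-l[1]);cx=(l[0]+l[2])/2;cy=(l[1]+l[3])/2
    if cx<245 and cy>240 and n>18:
        o=[]
        for z in(0,.189):
            a,b=onz(t,l[:2],z),onz(t,l[2:],z);o.append(np.degrees(np.arctan2(*(b-a)[1::-1]))%180)
        print(l.round(1),round(n),np.round(o,1), a[:2],b[:2])
```

```text
[ 72.9 321.   88.  331.3] 18 [55.6 55.6] [0.4436 0.2266] [0.4267 0.2019]
[ 49.4 395.5  47.6 414.2] 19 [177.5 177.5] [0.3287 0.2576] [0.3004 0.2588]
[193.  286.7 181.3 272.5] 18 [39.2 39.2] [0.4944 0.036 ] [0.518  0.0553]
[173.4 303.5 193.8 288.5] 25 [126. 126.] [0.4679 0.0672] [0.4915 0.0348]
[ 17.1 420.9  39.4 405.7] 27 [123.9 123.9] [0.2916 0.305 ] [0.3137 0.2721]
[212.6 296.1 193.9 309.3] 23 [124.5 124.5] [0.4785 0.0042] [0.4579 0.0341]
[194.2 273.1 212.2 295.1] 28 [38.9 38.9] [0.5167 0.0344] [0.4801 0.0048]
[ 37.6 404.8  23.8 385.1] 24 [37.1 37.1] [0.3152 0.275 ] [0.3456 0.298 ]
[ 46.7 412.7  18.9 421.7] 29 [106.4 106.4] [0.3028 0.2602] [0.2904 0.3022]
[198.2 331.8 177.1 303. ] 36 [36.4 36.4] [0.4218 0.0268] [0.4687 0.0613]
[195.4 309.9 211.3 332.7] 28 [34.9 34.9] [0.4569 0.0317] [0.4199 0.0059]
[146.9 259.3 162.6 277.5] 24 [40.7 40.7] [0.541  0.1115] [0.5106 0.0854]
[206.8 331.9 189.5 308.1] 30 [35.9 35.9] [0.4212 0.0131] [0.46   0.0413]
[201.1 335.   76.8 430.5] 157 [126.7 126.7] [0.4166 0.0222] [0.2747 0.2127]
[159.9 280.2 147.4 264. ] 21 [37.7 37.7] [0.5063 0.0897] [0.5333 0.1106]
[209.2 335.4 104.6 415.9] 132 [126.7 126.7] [0.4157 0.0093] [0.2954 0.1708]
[184.7 307.9 197.7 325. ] 21 [37. 37.] [0.4605 0.0489] [0.4326 0.0278]
[ 83.4 422.2 197.9 334.1] 145 [126.7 126.7] [0.2869 0.2032] [0.4181 0.0272]
[159.4 284.4 172.3 301.5] 21 [37.2 37.2] [0.4994 0.0904] [0.4712 0.069 ]
[220.9 339.8 235.5 329.2] 18 [124.9 124.9] [ 0.4082 -0.0095] [ 0.4245 -0.0328]
[226.6 315.8 214.1 298.3] 22 [35.5 35.5] [ 0.4462 -0.0186] [0.4748 0.0018]
```

The long rack edges put the normal at -53.3°. Next is a closer look at the bolt.

Run:
```python
from h import *
t=np.mean([arm.grab_frame('top')['pixels'] for _ in range(4)],0).astype(np.uint8);s=np.mean([arm.grab_frame('scene')['pixels'] for _ in range(4)],0).astype(np.uint8)
a=cv2.resize(t[262:302,170:210],None,fx=10,fy=10,interpolation=cv2.INTER_CUBIC);b=cv2.resize(s[215:255,422:462],None,fx=10,fy=10,interpolation=cv2.INTER_CUBIC)
cv2.imwrite('pics/bolt.png',np.hstack([cv2.convertScaleAbs(a,alpha=1.6),cv2.convertScaleAbs(b,alpha=1.2)]))
```

```text
(no output)
```

View pics/bolt.png

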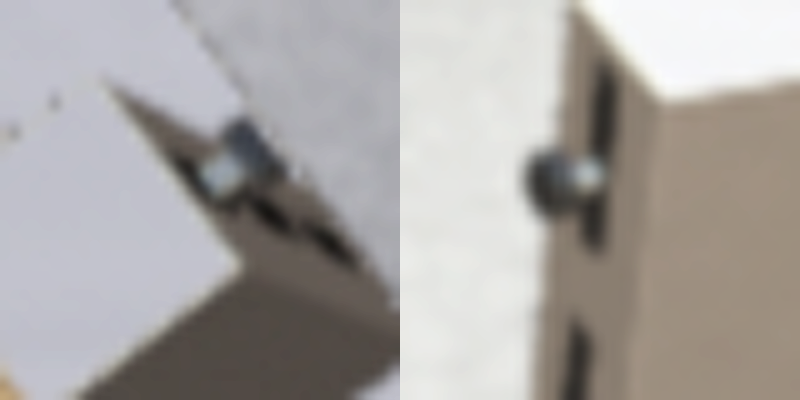

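The bolt is clear: its head centre is at left panel (253,150) in the top view and right panel (150,182) in the scene view. The light neck sits behind the head.

Run:
```python
from h import *
np.set_printoptions(precision=4,suppress=True)
t=arm.grab_frame('top');s=arm.grab_frame('scene')
a=np.radians(-53.3);n=np.array([np.cos(a),np.sin(a),0]);w=np.array([-n[1],n[0],0])
x,e=tri(t,(194.85,276.55),s,(436.55,232.75));print(x,e,n@x,w@x)
q=arm.sense();from scipy.spatial.transform import Rotation as R
r=R.from_quat(q['ee_rot']);print(q['t'],q['position'],r.as_matrix())
```

```text
[0.5141 0.0394 0.1601] [np.float64(0.0003529638979621505), np.float64(0.00035296389796221536)] 0.27565056723317677 0.4356890762597245
0.85 [0.2691 0.5917 0.2055] [[-0.9103  0.414  -0.    ]
 [ 0.414   0.9103 -0.    ]
 [ 0.     -0.     -1.    ]]
```

```bash
python3 - <<'E'
from h import *
t=arm.grab_frame('top');s=arm.grab_frame('scene')
print(tri(t,c1(705,36),s,c2(70,104)),tri(t,c1(622,152),s,c2(196,66)))
E
python3 -m inch '[[[0, 0, -0.05], [0, 0, 0]], [[0, 0, -0.05], [0, 0, 0]], [[-0.03, -0.032, 0], [0, 0, 0]], [[-0.03, -0.032, 0], [0, 0, 0]], [[-0.03, -0.032, 0], [0, 0, 0]], [[-0.03, -0.032, 0], [0, 0, 0]], [[-0.03, -0.032, 0], [0, 0, 0]], [[-0.03, -0.032, 0], [0, 0, 0]]]' 0.85
python3 -m inch '[[[-0.03, -0.032, 0], [0, 0, 0]], [[-0.03, -0.032, 0], [0, 0, 0]], [[-0.03, -0.032, 0], [0, 0, 0]], [[-0.03, -0.032, 0], [0, 0, 0]], [[-0.03, -0.032, 0], [0, 0, 0]], [[-0.03, -0.032, 0], [0, 0, 0]], [[-0.03, -0.032, 0], [0, 0, 0]], [[-0.03, -0.032, 0], [0, 0, 0]]]'
```

```text
(array([ 0.54836789, -0.30405005,  0.15695711]), [np.float64(0.0013601981757122331), np.float64(0.001360198175712235)]) (array([ 0.47980996, -0.25149683,  0.15625731]), [np.float64(0.0011374083885227976), np.float64(0.0011374083885227586)])
t: 1.75
position: [0.3538, 0.3407, 0.3057]
ee_rot: [0.212, 0.977, 0.0, 0.0]
contact_force: [1.0, -0.1, 0.3]
gripper_width: 0.848
finger_force: 0.0
t: 2.55
position: [0.4663, 0.0083, 0.3059]
ee_rot: [0.212, 0.977, 0.0, 0.0]
contact_force: [1.0, 0.6, 0.0]
gripper_width: 0.849
finger_force: 0.0
```

```bash
python3 -m inch '[[[-0.0307, -0.0338, 0], [0, 0, 0]], [[-0.0307, -0.0338, 0], [0, 0, 0]], [[-0.0307, -0.0338, 0], [0, 0, 0]], [[-0.0307, -0.0338, 0], [0, 0, 0]], [[0, 0, 0.05], [0, 0, 0.098]], [[0, 0, 0.05], [0, 0, 0]], [[0, 0, 0], [0, 0, 0]], [[0, 0, 0], [0, 0, 0]]]'
cat > g.py <<'E'
from h import *
from scipy.spatial.transform import Rotation as R
t=arm.grab_frame('top');s=arm.grab_frame('scene');q=arm.sense()
print(q['position'],R.from_quat(q['ee_rot']).as_matrix().round(4).tolist())
cv2.imwrite('pics/over.png',np.hstack([cv2.resize(t['pixels'][220:320,260:360],(400,400)),cv2.resize(s['pixels'][200:320,280:400],(400,400))]))
E
python3 g.py
```

```text
t: 3.35
position: [0.5218, -0.1638, 0.206]
ee_rot: [0.259, 0.966, -0.0, -0.0]
contact_force: [0.8, -1.4, 0.2]
gripper_width: 0.852
finger_force: 0.0
[ 0.5235378  -0.1642964   0.20798855] [[-0.8657, 0.5005, 0.0042], [0.5005, 0.8657, -0.0011], [-0.0042, 0.0012, -1.0]]
```

View pics/over.png

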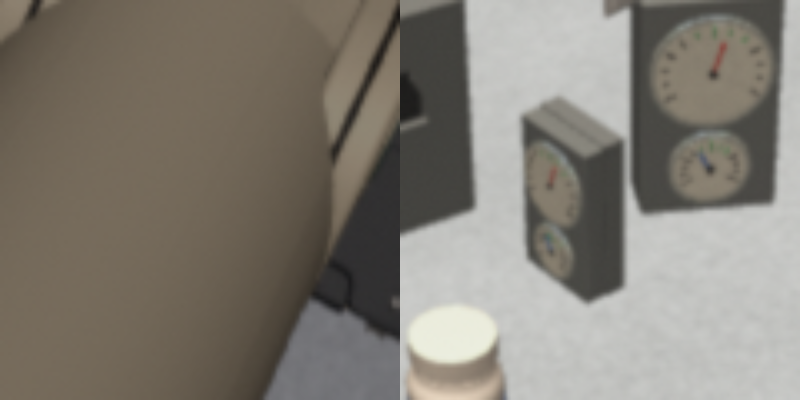

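The right half shows the gauge undisturbed and the left half is just the arm. Poses agree, so I'm descending to grip.

```bash
python3 -m inch '[[[0, 0, 0.03], [0, 0, 0]], [[0, 0, 0.03], [0, 0, 0]], [[0, 0, 0.025], [0, 0, 0]], [[0, 0, 0.02], [0, 0, 0]], [[0, 0, 0.02], [0, 0, 0]], [[0, 0, 0], [0, 0, 0]]]'
python3 -m inch '[[[0, 0, 0], [0, 0, 0]], [[0, 0, 0], [0, 0, 0]], [[0, 0, 0], [0, 0, 0]], [[0, 0, 0], [0, 0, 0]], [[0, 0, 0], [0, 0, 0]], [[0, 0, 0], [0, 0, 0]]]' 0.3
```

```text
t: 4.05
position: [0.5223, -0.1635, 0.0808]
ee_rot: [0.259, 0.966, 0.0, 0.0]
contact_force: [0.4, -0.2, -0.1]
gripper_width: 0.848
finger_force: 0.0
t: 4.65
position: [0.5231, -0.1646, 0.0822]
ee_rot: [0.26, 0.966, -0.0, 0.002]
contact_force: [-0.2, 0.4, 7.1]
gripper_width: 0.657
finger_force: 29.8
```

Gripped at 62 mm. Lifting.

```bash
python3 -m inch '[[[0, 0, -0.01], [0, 0, 0]], [[0, 0, -0.03], [0, 0, 0]], [[0, 0, -0.04], [0, 0, 0]], [[0, 0, -0.04], [0, 0, 0]], [[0, 0, 0], [0, 0, 0]], [[0, 0, 0], [0, 0, 0]]]'
python3 - <<'E'
from h import *
F=[];P=[]
for i in range(6):
    s=arm.grab_frame('scene');q=arm.sense();F.append(np.r_[q['contact_force'],q['torque']]);P.append(np.r_[q['position'],q['ee_rot']])
cv2.imwrite('pics/lift.png',cv2.resize(s['pixels'][140:340,240:480],(720,600)))
print(np.mean(F,0).round(2),np.mean(P,0).round(4))
E
```

```text
t: 5.25
position: [0.5219, -0.1636, 0.2014]
ee_rot: [0.259, 0.966, 0.0, 0.001]
contact_force: [-0.9, 0.5, -2.9]
gripper_width: 0.658
finger_force: 29.8
[-0.13  0.17 -2.67 -0.    0.02  0.02] [ 5.207e-01 -1.633e-01  1.993e-01  2.593e-01  9.658e-01  1.000e-04
 -1.400e-03]
```

View pics/lift.png

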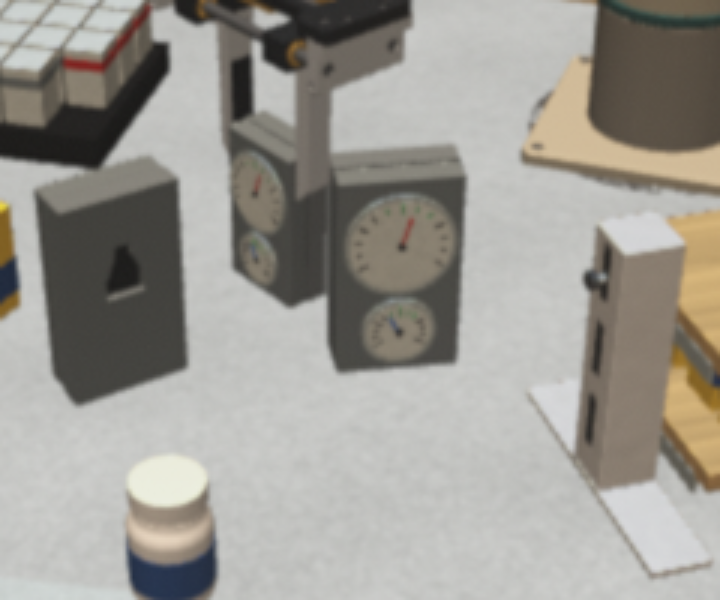

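The gauge is held upright and the bystanders are untouched. Moving to a standoff in front of the bolt, then turning.

```bash
python3 -m inch '[[[0.0177, 0.039, 0], [0, 0, 0]], [[0.0177, 0.039, 0], [0, 0, 0]], [[0.0177, 0.039, 0], [0, 0, 0]], [[0.0177, 0.039, 0], [0, 0, 0]], [[0, 0, 0], [0, 0, 0.135]], [[0, 0, 0], [0, 0, 0.135]], [[0, 0, 0], [0, 0, 0.135]], [[0, 0, 0], [0, 0, 0]]]'
cat > st.py <<'E'
from h import *
from scipy.spatial.transform import Rotation as R
import sys
a=np.radians(-53.3);n=np.array([np.cos(a),np.sin(a),0]);w=np.array([-n[1],n[0],0])
F=[];P=[];M=[]
for i in range(int(sys.argv[1])):
    arm.grab_frame('scene');q=arm.sense();F.append(q['contact_force']);P.append(q['position']);M.append(R.from_quat(q['ee_rot']))
F=np.mean(F,0);P=np.mean(P,0);m=R.concatenate(M).mean().as_matrix()
print('t',q['t'],'n,w,z mm',(1e3*np.array([n@P,w@P,P[2]])).round(1),'F',np.array([n@F,w@F,F[2]]).round(1))
print('yaw y',np.degrees(np.arctan2(m[1,1],m[0,1])).round(2),'toolz',m[:,2].round(4))
E
python3 st.py 6
```

```text
t: 6.35
position: [0.5382, 0.0067, 0.1997]
ee_rot: [0.448, 0.894, -0.001, -0.001]
contact_force: [0.2, 0.3, -1.8]
gripper_width: 0.658
finger_force: 29.9
t 6.65 n,w,z mm [316.5 435.6 200.1] F [-0.1  0.  -1.8]
yaw y 36.85 toolz [-8.e-04 -1.e-04 -1.e+00]
```

```bash
python3 -m inch '[[[0, 0, 0.0226], [0, 0, 0]], [[0.01, 0, 0], [0, 0, 0]], [[0.006, 0, 0], [0, 0, 0]], [[0, 0, 0], [0, 0, 0]], [[0, 0, 0], [0, 0, 0]]]';python3 st.py 4
python3 -m inch '[[[0.003, 0, 0], [0, 0, 0]], [[0.002, 0, 0], [0, 0, 0]], [[0.002, 0, 0], [0, 0, 0]], [[0, 0, 0], [0, 0, 0]]]';python3 st.py 4
python3 -m inch '[[[0.001, 0, 0], [0, 0, 0]], [[0.001, 0, 0], [0, 0, 0]], [[0, 0, 0], [0, 0, 0]]]';python3 st.py 3
```

```text
t: 7.15
position: [0.5295, 0.0198, 0.1787]
ee_rot: [0.448, 0.894, 0.0, 0.001]
contact_force: [-0.1, 0.1, -2.3]
gripper_width: 0.66
finger_force: 29.8
t 7.35 n,w,z mm [301.  436.1 178.4] F [ 0.3  0.3 -2.4]
yaw y 36.73 toolz [ 0.0012 -0.     -1.    ]
t: 7.75
position: [0.5246, 0.0255, 0.1778]
ee_rot: [0.448, 0.894, 0.0, -0.0]
contact_force: [-1.2, -0.4, -1.5]
gripper_width: 0.658
finger_force: 29.8
t 7.95 n,w,z mm [293.6 435.8 177.9] F [-0.1  0.3 -1.8]
yaw y 36.73 toolz [ 0. -0. -1.]
t: 8.25
position: [0.5235, 0.0268, 0.1778]
ee_rot: [0.448, 0.894, 0.0, -0.0]
contact_force: [0.3, 0.1, -1.5]
gripper_width: 0.657
finger_force: 29.8
t 8.4 n,w,z mm [291.5 435.8 177.9] F [-0.2  0.3 -2.8]
yaw y 36.73 toolz [-0.  0. -1.]
```

```bash
python3 -m inch '[[[0.001, 0, 0], [0, 0, 0]], [[0.001, 0, 0], [0, 0, 0]], [[0, 0, 0], [0, 0, 0]]]';python3 st.py 3
python3 -m inch '[[[0.001, 0, 0], [0, 0, 0]], [[0, 0, 0], [0, 0, 0]]]';python3 st.py 3
```

```text
t: 8.7
position: [0.5223, 0.0284, 0.1778]
ee_rot: [0.448, 0.894, 0.0, -0.0]
contact_force: [0.1, 0.7, -2.6]
gripper_width: 0.658
finger_force: 29.8
t 8.85 n,w,z mm [289.5 435.8 177.9] F [ 0.2 -0.5 -2.2]
yaw y 36.73 toolz [-0.  0. -1.]
t: 9.05
position: [0.5218, 0.0292, 0.1778]
ee_rot: [0.448, 0.894, 0.0, -0.0]
contact_force: [-0.3, 0.5, -2.2]
gripper_width: 0.658
finger_force: 29.8
t 9.2 n,w,z mm [288.5 435.8 177.9] F [-0.2  0.2 -2.5]
yaw y 36.73 toolz [-1.e-04  1.e-04 -1.e+00]
```

No contact 4 to 5 mm past the head's tip plane, so the head seems to be entering the mouth. I'll carry on gently.

```bash
python3 -m inch '[[[0.001, 0, 0], [0, 0, 0]], [[0.001, 0, 0], [0, 0, 0]], [[0.001, 0, 0], [0, 0, 0]], [[0, 0, 0], [0, 0, 0]]]';python3 st.py 3
python3 -m inch '[[[0.001, 0, 0], [0, 0, 0]], [[0.001, 0, 0], [0, 0, 0]], [[0, 0, 0], [0, 0, 0]]]';python3 st.py 3
```

```text
t: 9.6
position: [0.5199, 0.0317, 0.1778]
ee_rot: [0.448, 0.894, 0.0, -0.0]
contact_force: [-0.3, -0.4, -1.9]
gripper_width: 0.656
finger_force: 29.8
t 9.75 n,w,z mm [285.5 435.8 177.9] F [ 0.2 -0.3 -2.4]
yaw y 36.73 toolz [-0.  0. -1.]
t: 10.05
position: [0.5187, 0.0332, 0.1778]
ee_rot: [0.448, 0.894, 0.0, -0.0]
contact_force: [-0.0, 0.6, -2.7]
gripper_width: 0.658
finger_force: 29.8
t 10.2 n,w,z mm [283.5 435.8 177.9] F [-0.2  0.2 -2.1]
yaw y 36.73 toolz [-0.  0. -1.]
```

```bash
python3 -m inch '[[[0.001, 0, 0], [0, 0, 0]], [[0, 0, 0], [0, 0, 0]]]';python3 st.py 3
python3 -m inch '[[[0.0007, 0, 0], [0, 0, 0]], [[0, 0, 0], [0, 0, 0]]]';python3 st.py 3
```

```text
t: 10.4
position: [0.5182, 0.034, 0.1778]
ee_rot: [0.448, 0.894, 0.0, -0.0]
contact_force: [-0.7, 0.5, -1.6]
gripper_width: 0.657
finger_force: 29.8
t 10.55 n,w,z mm [282.5 435.8 177.9] F [ 0.  -0.2 -2.2]
yaw y 36.73 toolz [-0.  0. -1.]
t: 10.75
position: [0.5179, 0.0344, 0.1779]
ee_rot: [0.448, 0.894, -0.0, 0.0]
contact_force: [0.5, 0.2, -2.6]
gripper_width: 0.659
finger_force: 29.8
t 10.9 n,w,z mm [281.9 435.8 177.9] F [-0.  -0.3 -1.9]
yaw y 36.73 toolz [ 1.e-04 -0.e+00 -1.e+00]
```

```bash
python3 -m inch '[[[0.0007, 0, 0], [0, 0, 0]], [[0, 0, 0], [0, 0, 0]]]';python3 st.py 3
python3 -m inch '[[[0.0007, 0, 0], [0, 0, 0]], [[0, 0, 0], [0, 0, 0]]]';python3 st.py 3
```

```text
t: 11.1
position: [0.5178, 0.0345, 0.1779]
ee_rot: [0.448, 0.894, -0.0, 0.0]
contact_force: [1.8, -1.6, -2.0]
gripper_width: 0.659
finger_force: 29.8
t 11.25 n,w,z mm [281.7 435.8 177.9] F [ 1.5 -0.7 -2.8]
yaw y 36.71 toolz [ 7.e-04 -5.e-04 -1.e+00]
t: 11.45
position: [0.5178, 0.0346, 0.178]
ee_rot: [0.449, 0.894, -0.0, 0.001]
contact_force: [2.7, -4.3, -3.7]
gripper_width: 0.657
finger_force: 29.8
t 11.6 n,w,z mm [281.7 435.8 178. ] F [ 5.1 -0.2 -4.4]
yaw y 36.7 toolz [ 0.0015 -0.0013 -1.    ]
```

Contact at n = 281.8 mm, where flush is expected. I'll ease off and lower in steps.

```bash
python3 -m inch '[[[-0.0011, 0, 0], [0, 0, 0]], [[0, 0, 0.003], [0, 0, 0]], [[0, 0, 0.002], [0, 0, 0]], [[0, 0, 0], [0, 0, 0]]]';python3 st.py 3
python3 -m inch '[[[0, 0, 0.002], [0, 0, 0]], [[0, 0, 0.002], [0, 0, 0]], [[0, 0, 0], [0, 0, 0]]]';python3 st.py 3
```

```text
t: 12.0
position: [0.518, 0.0348, 0.1727]
ee_rot: [0.448, 0.894, 0.0, 0.0]
contact_force: [2.4, -2.3, -4.0]
gripper_width: 0.66
finger_force: 29.8
t 12.15 n,w,z mm [281.7 436.1 172.7] F [ 3.8  0.9 -4.3]
yaw y 36.73 toolz [ 5.e-04 -0.e+00 -1.e+00]
t: 12.45
position: [0.5178, 0.0346, 0.1687]
ee_rot: [0.448, 0.894, -0.0, 0.0]
contact_force: [2.5, -2.7, -2.6]
gripper_width: 0.658
finger_force: 29.8
t 12.6 n,w,z mm [281.7 435.8 168.7] F [ 4.   0.8 -4. ]
yaw y 36.72 toolz [ 1.e-04 -2.e-04 -1.e+00]
```

```bash
python3 -m inch '[[[-0.0006, 0, 0], [0, 0, 0]], [[0, 0, 0.002], [0, 0, 0]], [[0, 0, 0.001], [0, 0, 0]], [[0, 0, 0], [0, 0, 0]]]';python3 st.py 3
python3 -m inch '[[[0, 0, 0.001], [0, 0, 0]], [[0, 0, 0.001], [0, 0, 0]], [[0, 0, 0], [0, 0, 0]]]';python3 st.py 3
```

```text
t: 13.0
position: [0.5176, 0.0344, 0.1656]
ee_rot: [0.448, 0.894, -0.0, -0.001]
contact_force: [1.2, -1.3, -3.0]
gripper_width: 0.659
finger_force: 29.8
t 13.15 n,w,z mm [281.7 435.5 165.6] F [ 1.5  0.1 -3.9]
yaw y 36.73 toolz [-1.e-03  3.e-04 -1.e+00]
t: 13.45
position: [0.5177, 0.0345, 0.1637]
ee_rot: [0.448, 0.894, -0.0, -0.0]
contact_force: [-0.3, -0.4, -2.7]
gripper_width: 0.657
finger_force: 29.8
t 13.6 n,w,z mm [281.8 435.6 163.7] F [ 0.9  0.7 -2.5]
yaw y 36.73 toolz [-8.e-04  3.e-04 -1.e+00]
```

```bash
for i in 1; do python3 -m inch '[[[0, 0, 0.001], [0, 0, 0]], [[0, 0, 0.0007], [0, 0, 0]], [[0, 0, 0], [0, 0, 0]]]';python3 st.py 3; done
python3 -m inch '[[[0, 0, 0.0007], [0, 0, 0]], [[0, 0, 0], [0, 0, 0]]]';python3 st.py 3
```

```text
t: 13.9
position: [0.5178, 0.0343, 0.162]
ee_rot: [0.448, 0.894, -0.0, -0.0]
contact_force: [0.4, -0.9, -2.3]
gripper_width: 0.657
finger_force: 29.8
t 14.05 n,w,z mm [282.  435.7 162.1] F [-0.1  0.  -2.2]
yaw y 36.73 toolz [-4.e-04  2.e-04 -1.e+00]
t: 14.25
position: [0.5179, 0.0343, 0.1614]
ee_rot: [0.448, 0.894, -0.0, -0.0]
contact_force: [1.3, -0.6, -2.7]
gripper_width: 0.658
finger_force: 29.8
t 14.4 n,w,z mm [282.1 435.8 161.4] F [ 0.4  0.  -2.4]
yaw y 36.73 toolz [-2.e-04  1.e-04 -1.e+00]
```

```bash
python3 -m inch '[[[0, 0, 0.0007], [0, 0, 0]], [[0, 0, 0], [0, 0, 0]]]';python3 st.py 3
python3 -m inch '[[[0, 0, 0.0007], [0, 0, 0]], [[0, 0, 0], [0, 0, 0]]]';python3 st.py 3
```

```text
t: 14.6
position: [0.5181, 0.0342, 0.1609]
ee_rot: [0.448, 0.894, 0.0, 0.0]
contact_force: [-0.5, 0.3, -0.5]
gripper_width: 0.656
finger_force: 29.9
t 14.75 n,w,z mm [282.3 435.9 160.9] F [-0.   0.1 -0.4]
yaw y 36.73 toolz [ 2.e-04  1.e-04 -1.e+00]
t: 14.95
position: [0.5183, 0.0341, 0.1606]
ee_rot: [0.448, 0.894, 0.0, 0.0]
contact_force: [0.2, 0.1, 4.5]
gripper_width: 0.66
finger_force: 29.9
t 15.1 n,w,z mm [282.4 435.9 160.6] F [-0.9 -1.3  5.3]
yaw y 36.72 toolz [ 6.e-04  3.e-04 -1.e+00]
```

The bolt now carries the gauge (Fz went from -2.3 to +5). I'll nudge it flat, relax slightly and then release.

```bash
python3 -m inch '[[[0.0007, 0, -0.0003], [0, 0, 0]], [[0, 0, 0], [0, 0, 0]], [[0, 0, 0], [0, 0, 0]]]';python3 st.py 3
python3 -m inch '[[[0, 0, 0], [0, 0, 0]], [[0, 0, 0], [0, 0, 0]], [[0, 0, 0], [0, 0, 0]], [[0, 0, 0], [0, 0, 0]], [[0, 0, 0], [0, 0, 0]]]' 0.82; python3 st.py 2
```

```text
t: 15.4
position: [0.5182, 0.0343, 0.1607]
ee_rot: [0.448, 0.894, 0.0, 0.001]
contact_force: [-0.1, -2.1, 4.8]
gripper_width: 0.659
finger_force: 29.9
t 15.55 n,w,z mm [282.2 435.9 160.6] F [ 1.7 -1.4  4.9]
yaw y 36.71 toolz [ 1.1e-03 -4.0e-04 -1.0e+00]
t: 16.05
position: [0.5175, 0.0349, 0.1602]
ee_rot: [0.448, 0.894, -0.0, -0.0]
contact_force: [0.4, -0.3, 0.1]
gripper_width: 0.821
finger_force: 0.0
t 16.15 n,w,z mm [281.3 435.8 160.3] F [ 0.4 -0.5  0.5]
yaw y 36.73 toolz [-3.e-04  1.e-04 -1.e+00]
```

Released with no residual force. Now straight up and clear, then check.

```bash
python3 -m inch '[[[0, 0, -0.01], [0, 0, 0]], [[0, 0, -0.02], [0, 0, 0]], [[0, 0, -0.03], [0, 0, 0]], [[0, 0, -0.04], [0, 0, 0]], [[0, 0, -0.04], [0, 0, 0]], [[-0.04, 0, -0.03], [0, 0, 0]], [[-0.04, 0, 0], [0, 0, 0]], [[-0.04, 0, 0], [0, 0, 0]]]'
python3 -m inch '[[[-0.04, -0.03, 0], [0, 0, 0]], [[-0.04, -0.03, 0], [0, 0, 0]], [[-0.03, -0.03, 0], [0, 0, 0]], [[0, 0, 0], [0, 0, 0]], [[0, 0, 0], [0, 0, 0]]]'
python3 - <<'E'
from h import *
s=arm.grab_frame('scene');t=arm.grab_frame('top')
cv2.imwrite('pics/end.png',np.hstack([cv2.resize(s['pixels'][170:370,370:520],(400,533)),cv2.resize(t['pixels'][240:360,130:220],(400,533))]))
cv2.imwrite('pics/endfull.png',s['pixels'])
E
```

```text
t: 16.95
position: [0.5907, -0.0622, 0.3328]
ee_rot: [0.448, 0.894, 0.001, 0.002]
contact_force: [-0.1, 0.7, -0.5]
gripper_width: 0.819
finger_force: 0.0
t: 17.45
position: [0.5826, -0.2045, 0.3309]
ee_rot: [0.45, 0.893, 0.0, 0.0]
contact_force: [0.8, 0.9, 0.8]
gripper_width: 0.822
finger_force: 0.0
```

View pics/end.png

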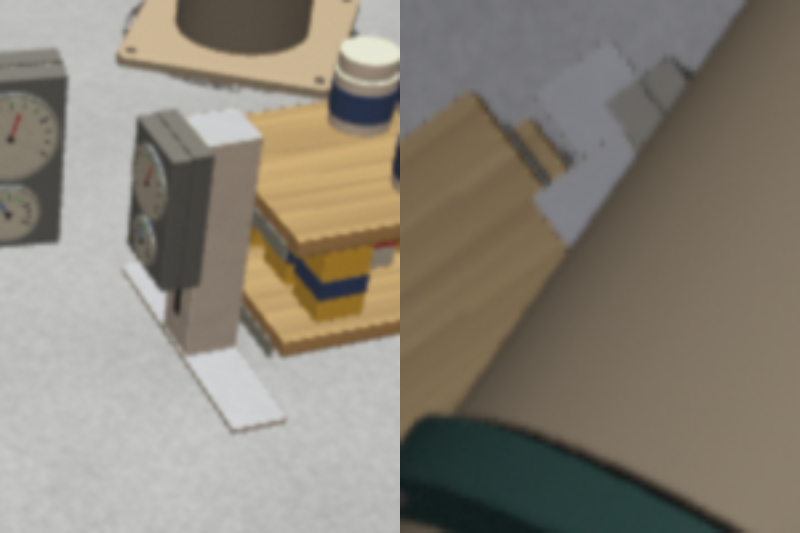

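View pics/endfull.png

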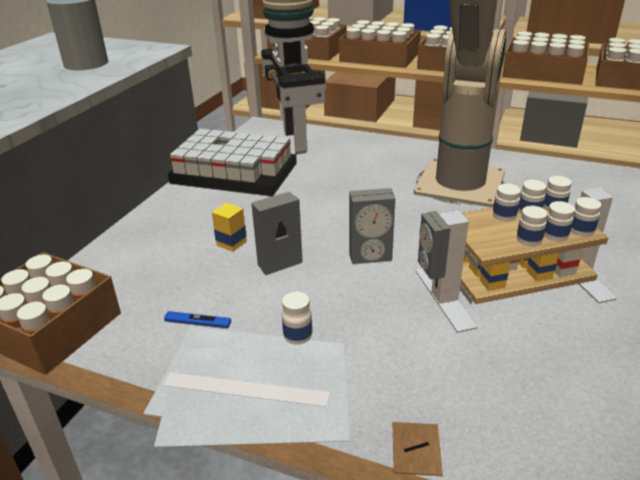

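The gauge hangs upright and flat on the upright, at about (433,245) in the full scene, with its dials facing out. The other things have not moved and the arm is clear.

```bash
python3 -c "
from bench import arm
print(arm.hand_in())"
```

```text
the job is handed in; nothing more can be done
None
```

The room gauge is hanging by its keyhole on the rack bolt, upright, dials outwards and flat against the upright; I released it only once the bolt carried its weight, nothing else was moved, and the job is handed in.

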